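# Clear the strap jig and set its clamp cap a quarter turn off

### The job

Get the strap jig ready: take the scraper block and use it to wipe all four metal chips off the slab into the gutter along its side (do not push them with your fingers), then stand the scraper upright on the bench, clear of the jig. Next screw the knurled brass cap down clockwise until it bottoms out on its collar, back it off a quarter turn, and finish while still gripping the cap so that it stays there for the strap to be fed. Leave the other things on the bench where they are.

Things in the scene. Friction and masses are not known exactly. Their poses are not given: they have to be found in the camera images.
- jig: Fixed strap jig; origin on the bench under the middle of its grey slab: 180 x 200 mm (its x, y), top 30 mm above the bench. Along the whole -y side runs an open gutter: inside y -103 to -163 mm, x +-92, floor 3 and rim 20 mm above the bench. On the slab a blue clamp bar: x 47 to 81, y +-85 mm, top 50 mm above the bench; on it at x 64, y 0 a steel collar 28 mm wide, top at 62 mm, under the cap.
- cap_grip (a point): Centre of the knurled brass cap, on its axis, half-way up: upright cylinder, 38 mm diameter, 36 mm tall, already started on its stud above the collar, red mark on top near the rim. Can be gripped from above at any yaw; cannot be pulled off. Bottomed, its centre is 80 mm above the bench (underside on the collar); it rises 1 mm per rad unscrewed. Axes turn with it.
- cap (a joint): Turn of the cap in rad: 0 = bottomed out on its collar (hard stop), growing as it is unscrewed, counter-clockwise seen from above (so it tightens clockwise). Starts at 0.8 to 2.3. Light thread friction, about 0.06 N m; stays where it is left.
- scraper_mid (a point): Centre of the scraper block, half-way up (32 mm above its underside). Upright wooden block with an orange lower edge, 120 mm long (its x), 24 mm thick (its y), 64 mm tall (its z), about 0.16 kg, loose, standing on the bench to the left of the jig. Grip it across its thickness from above.
- chip0: Loose chip on the slab: Brass disc, 20 mm across, 6 mm thick. Origin at the centre of its underside. The chips start within x = -70 to 0 mm, y = -80 to +45 mm of the jig's frame.
- chip1: Loose chip on the slab: Copper rectangle 20 x 16 mm, 6 mm thick. Origin at the centre of its underside. The chips start within x = -70 to 0 mm, y = -80 to +45 mm of the jig's frame.
- chip2: Loose chip on the slab: Small brass disc, 16 mm across, 6 mm thick. Origin at the centre of its underside. The chips start within x = -70 to 0 mm, y = -80 to +45 mm of the jig's frame.
- chip3: Loose chip on the slab: Dark steel strip 26 x 12 mm, 6 mm thick. Origin at the centre of its underside. The chips start within x = -70 to 0 mm, y = -80 to +45 mm of the jig's frame.
- glue_jar: Bystander, to be left alone. Glue jar with white cap, 64 mm across, 85 mm tall; it and the scraper may trade places. Origin at the centre of its underside.
- mallet: Bystander, to be left alone. Wooden mallet lying flat, head 112 x 58 x 58 mm, handle 190 mm long to its -y, 0.45 kg. Origin at the centre of its underside (of the head).
- spool: Bystander, to be left alone. Dark red thread spool, 56 mm across, 68 mm tall. Origin at the centre of its underside.
- wax_block: Bystander, to be left alone. Beeswax block 60 x 40 x 25 mm. Origin at the centre of its underside.
- stamp_cup: Bystander, to be left alone. Blue ceramic cup, 76 mm across, 85 mm tall. Origin at the centre of its underside.
- setter_block: Bystander, to be left alone. Dark wooden setter block 50 x 100 x 22 mm. Origin at the centre of its underside.
Things that resemble listed ones, but are neither listed nor needed, are in the scene too. What is shaped like the part that bears scraper_mid but turquoise is not meant.

How it is judged:
On the way, in this order (a step that is already met when the one before it is completed fails the run):
1. all four chips lie in the gutter (y of chip0 in the frame of jig between -0.17 and -0.097 m and x of chip0 in the frame of jig between -0.1 and 0.1 m and height (world z) of each of chip0, chip1, chip2, chip3 below 0.028 m and y of chip1 in the frame of jig between -0.17 and -0.097 m and x of chip1 in the frame of jig between -0.1 and 0.1 m and y of chip2 in the frame of jig between -0.17 and -0.097 m and x of chip2 in the frame of jig between -0.1 and 0.1 m and y of chip3 in the frame of jig between -0.17 and -0.097 m and x of chip3 in the frame of jig between -0.1 and 0.1 m), for 0.2 s.
2. the scraper stands upright on the bench, let go and off the jig (height (world z) of scraper_mid below 0.036 m and angle between scraper_mid's own z axis and vertical below 0.15 rad and contact force between the fingers and scraper below 0.1 N and contact force between scraper and jig below 0.1 N), for 0.2 s.
3. the cap is bottomed out on its collar (within 0.1 rad) (value of joint cap below 0.1 rad), for 0.1 s.
At the end, for the whole second after the job is handed in: All chips lie in the gutter; the scraper stands upright on the bench (within 0.15 rad), let go, off the jig; the cap is 1.57 rad (give or take 0.26) up from its stop and still; the gripper holds it with 3 N or more, its grasp point within 30 mm of the cap's centre (all of step 1 and all of step 2 and value of joint cap between 1.31 and 1.83 rad and velocity of joint cap between -0.1 and 0.1 rad/s and contact force between the fingers and cap above 3 N and distance between the grasp point and cap_grip below 0.03 m); the arm keeps its last pose, push and grip.
It fails at once if a chip is pushed with the fingers instead of the scraper (contact force between the fingers and chip0 above 0.5 N or contact force between the fingers and chip1 above 0.5 N or contact force between the fingers and chip2 above 0.5 N or contact force between the fingers and chip3 above 0.5 N).
It fails at once if a bystander is moved by more than 20 mm (distance of any of glue_jar, mallet, spool, wax_block, stamp_cup, setter_block from where it was at the start of the episode above 0.02 m).
It also fails if it takes over 72 s, if anything falls off the work surface, if the arm or the gripper's body presses on something with over 40 N, if the wrist force passes 120 N, or if a joint passes its speed limit or range.

### The arm

A 7-joint arm with a two-finger parallel gripper is mounted at the origin on the work surface. World frame = base frame: x ahead of the robot, y to its left, z up, the work surface at z = 0. Lengths are in m, angles in rad, forces in N, time in s.
With the tool pointing down it reaches from about 0.425 to 0.875 m from the base axis. Payload 4.7 kg.
Tool frame: the origin (TCP) lies midway between the tips of the shut fingers; the grasp point (between the pads) lies 19 mm behind it (ctrl.grip_depth is the distance from the TCP to the grasp point, in m); z points along the fingers, y is the direction in which the jaws open and shut (so a half turn about z gives the same grasp; the last joint's range is limited). The gripper opens to 87 mm and grips with 3 to 60 N. Pads are 19 mm wide; open, the fingers measure 117 mm over their backs; the gripper's body (75 mm by 190 mm) begins 51 mm behind the grasp point.
Start: joints at [1.16, 0.321, -0.07, 1.45, 0.023, 1.371, -0.057], TCP at [0.268, -0.592, 0.223] pointing down, gripper open.
Joint ranges: [-2.86, 2.86], [-0.3, 2.09], [-1.38, 1.24], [0.06, 2.45], [-1.56, 4.7], [0.09, 2.05], [-2.69, 2.69]. Speed limits (rad/s): [2.57, 2.57, 3.14, 3.14, 3.14, 3.14, 3.14].

### API

Orientations are given as a rotation vector (axis times angle).
In Python, from bench import ctrl gives the robot as it stands. The module is installed in compiled form; this text tells all that it offers.
- The arm moves only by the shell command python3 -m inch 'ROWS' [FORCE]. ROWS is JSON, a list of rows, each a list of 5 numbers: the opening, from -1 (shut) to 1 (fully open), so that 0 is half open, then the shift along the tool's x, y, z in mm, then the turn about the tool's z in rad. In form: [[fingers, tx, ty, tz, twist], ...]. A call has 1 to 5 rows; each row shifts and turns the pose as measured when the row begins, along the tool's axes as they then stand; what a row does not reach is not made up. A row lasts 1/8 s, in which the tool goes at most 62.5 mm and 10.7 degrees, less where a joint would pass 70% of its speed; a pose out of reach is approached as far as the arm can. A call is refused whole if a number of a shift passes 62.5 or a number of a turn 0.188, either way. A call with a gripper value outside its range is refused whole. The fingers move at their own pace and stop on an object; FORCE is the grip in N (left out, the last holds). Time passes only in rows, so rows that do not move let the fingers close. It gives the time, the measured TCP pose, the force and the opening at its end, in the units of the state.
- ctrl.get_state(): the state, without advancing time (a new reading comes with each control period).
- ctrl.get_image(name): name is "scene" or "top" or "wrist"; returns a dict with "color" (400x640x3 uint8, red, green, blue), "range_z" (400x640 float32, m along the optical axis (not along the pixel's ray), 0 where there is no reading), "K" (3x3 intrinsics, pixels), "R" (3x3) and "t" (3): a world point X has camera coordinates R X + t. Camera axes: x right, y down, z forward; pixel columns grow to the right and rows downward; lengths in m; the calibration is good to about 2 mm. A picture is of the moment at which its call begins.
- ctrl.close_job(): hands the job in, once; it reports no verdict.
The state is a dict: "time": time; "joint_positions": joint angles; "qd": joint speeds; "joint_torque": joint torques, N m; "position": TCP position; "tool_rot": TCP orientation; "ft_force": force on the tool from outside, world axes, zero at the start; "torque": the same for the moment, N m; "grip_width": opening from 0.0 (shut) to 1.0 (fully open).
Only numpy, scipy, OpenCV 4.12 (cv2) and the standard library are available. Lean on these libraries where they do the work, as an engineer would, in place of code of your own. Each camera call takes 0.05 s, during which the arm holds its last target. There are 200 camera calls.

## Working session

There is one attempt and no reset: what is moved stays moved. The work goes in short steps, Python scripts to look and compute and a shell command to move; the robot and the scene stay as the last step left them, time stands still between calls to the robot, and variables do not carry over. Pictures are saved under pics/ and viewed, about 8 in all and at most 12, crops included, and the job is handed in when it is done.

```bash
mkdir -p pics; python3 - <<'E'
from bench import ctrl
import cv2,numpy as np
print(ctrl.get_state())
for n in ("top","scene"):
    im=ctrl.get_image(n); np.savez(n+"0.npz",**im)
    cv2.imwrite(f"pics/{n}0.png",im["color"][:,:,::-1])
    print(n,im["K"],im["R"],im["t"])
E
```

```text
{'time': 0.0, 'joint_positions': array([ 1.16010617,  0.32182044, -0.0700784 ,  1.45169874,  0.02259666,
        1.37079882, -0.05687573]), 'qd': array([ 0.00064526,  0.00120654,  0.00186555, -0.00012501,  0.00080574,
       -0.00051114, -0.00068645]), 'joint_torque': array([ 4.46365621e-04, -4.91286278e+01, -4.03846074e-01, -3.12530708e+01,
       -6.39531109e-02,  4.38610185e-02,  1.86804737e-04]), 'position': array([ 0.26760219, -0.59173709,  0.22145122]), 'tool_rot': array([-3.06915156e+00, -6.61933410e-01,  7.92023420e-04]), 'ft_force': array([-0.43191524, -0.69830717, -0.63673275]), 'torque': array([ 0.00941708, -0.03922482, -0.05221824]), 'grip_width': 1.0004368814180051}
top [[364.02214141   0.         321.32612132]
 [  0.         364.02214141 196.90922241]
 [  0.           0.           1.        ]] [[-0.18981409 -0.98181028 -0.00437935]
 [-0.9617415   0.18682793 -0.20037116]
 [ 0.19754465 -0.03382146 -0.97971027]] [0.11519604 0.59034094 0.93958921]
scene [[508.45185801   0.         321.98578634]
 [  0.         508.45185801 194.68512307]
 [  0.           0.           1.        ]] [[ 0.74045509  0.67197533  0.01324429]
 [ 0.42227996 -0.44980251 -0.78699259]
 [-0.52288229  0.58832547 -0.61682028]] [-0.42605288 -0.19382136  1.92913472]
```

View pics/top0.png

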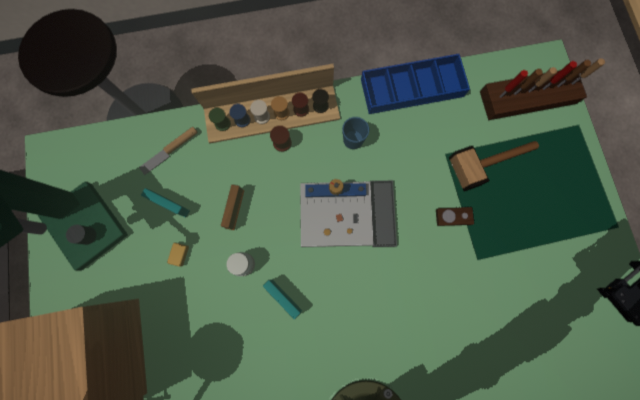

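View pics/scene0.png

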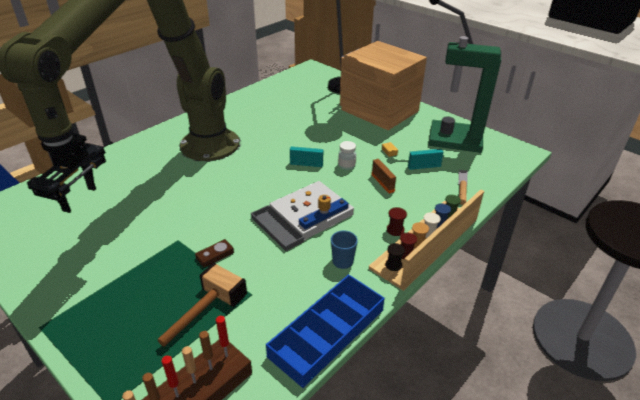

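The top view shows the jig at about (347,214) with the gutter on its right. The brown scraper is at (231,207), the white-capped jar at (238,264), turquoise decoys at (165,201) and (282,298), and the brass cap at (336,186). The scene view agrees, so I'll measure from both.

```bash
cat > h.py <<'E'
import numpy as np,cv2
from bench import ctrl
def cloud(im):
    v,u=np.mgrid[:400,:640]; d=im["range_z"]; K=im["K"]
    c=np.stack([(u-K[0,2])/K[0,0]*d,(v-K[1,2])/K[1,1]*d,d],-1)
    return (c-im["t"])@im["R"]
def ray(im,u,v,z):
    K=im["K"];R=im["R"];o=-R.T@im["t"]
    d=R.T@np.array([(u-K[0,2])/K[0,0],(v-K[1,2])/K[1,1],1]); return o+d*(z-o[2])/d[2]
def proj(im,X):
    c=im["R"]@np.asarray(X,float)+im["t"]; p=im["K"]@c; return p[:2]/p[2]
def rect(P):
    (c,s,a)=cv2.minAreaRect((P[:,:2]*1000).astype(np.float32)); return np.round(c,1),np.round(s,1),round(a,1)
E
python3 - <<'E'
from h import *
for n in("top","scene"):
    im=dict(np.load(n+"0.npz")); P=cloud(im); hsv=cv2.cvtColor(im["color"],cv2.COLOR_RGB2HSV)
    ok=im["range_z"]>0
    H,S,V=[hsv[...,i].astype(int) for i in range(3)]
    def blobs(name,m,mn=8):
        m=(m&ok).astype(np.uint8); k,l,st,ce=cv2.connectedComponentsWithStats(m)
        for i in range(1,k):
            if st[i,4]>=mn:
                Q=P[l==i]; print(n,name,st[i,4],ce[i].round(0),"z",np.percentile(Q[:,2],[5,50,95]).round(4),*rect(Q))
    x,y,z=P[...,0],P[...,1],P[...,2]
    W=(x>0.3)&(x<0.85)&(y>-0.3)&(y<0.5)
    blobs("slab",W&(S<50)&(V>100)&(z>.02)&(z<.04)&(abs(y)<.25),100)
    blobs("bar",W&(H>100)&(H<125)&(S>120)&(z>.04)&(z<.06),30)
    blobs("orangebrown",W&(H<25)&(S>90)&(z>.01))
    blobs("tall brown",W&(H<25)&(S>60)&(z>.055)&(z<.075),20)
E
```

```text
top slab 3454 [335. 219.] z [0.0276 0.0306 0.0336] [555.8 -31.9] [199.6 180.8] 80.5
top bar 110 [388. 103.] z [0.0418 0.0486 0.0537] [ 843.8 -245.6] [108.1  10. ] 89.5
top bar 213 [318. 190.] z [0.0472 0.0504 0.0532] [624.8   5.9] [66.8 29.8] 79.7
top bar 167 [355. 190.] z [0.0476 0.0509 0.0532] [608.6 -90.3] [67.4 29.2] 80.0
top orangebrown 675 [276. 131.] z [0.0108 0.0151 0.0703] [811.5  97.6] [395.3  76.9] 90.0
top orangebrown 84 [171. 147.] z [0.0139 0.0215 0.0252] [842.4 400.7] [17.5 51.2] 14.9
top orangebrown 142 [336. 186.] z [0.0847 0.0997 0.1021] [616.4 -41.6] [34.6 33.9] 66.0
top orangebrown 353 [230. 206.] z [0.0613 0.0642 0.0665] [624.6 250.4] [ 22.9 116. ] 67.2
top orangebrown 22 [235. 221.] z [0.0105 0.0161 0.0221] [591.1 252.2] [ 3.1 52.5] 65.2
top orangebrown 31 [339. 218.] z [0.0339 0.0365 0.0385] [539.6 -37.1] [16.  14.3] 2.3
top orangebrown 32 [326. 232.] z [0.0343 0.0363 0.0389] [507.9   4.4] [13.8 14. ] 78.5
top orangebrown 18 [349. 230.] z [0.0337 0.0367 0.0388] [498.8 -57.2] [11.3  8.7] 79.1
top orangebrown 301 [177. 254.] z [0.021  0.0247 0.0283] [526.9 423.4]
[... 1260 characters left out ...]
gebrown 22 [306. 203.] z [0.0314 0.0342 0.0384] [543.3 -38.8] [16.4 18.8] 21.8
scene orangebrown 293 [396. 218.] z [0.0149 0.0646 0.0699] [802.7  80.9] [50.2 53.3] 20.8
scene orangebrown 9 [398. 241.] z [0.0105 0.0117 0.0147] [845.5  38.4] [ 6.5 17.7] 5.9
scene orangebrown 21 [382. 256.] z [0.0101 0.012  0.0162] [846.8 -43.4] [ 6.  44.8] 0.5
scene orangebrown 17 [373. 264.] z [0.0106 0.0116 0.0152] [846.7 -85.9] [34.2  5.3] 89.4
scene tall brown 173 [384. 169.] z [0.0567 0.0622 0.0663] [631.1 246.8] [ 28.4 120.1] 69.0
scene tall brown 31 [324. 208.] z [0.0627 0.0711 0.0743] [628.1 -53.7] [33.7 15. ] 36.1
scene tall brown 180 [397. 214.] z [0.063  0.0673 0.0705] [802.7  81.1] [50.3 53.8] 21.3
```

```bash
m="python3 -m inch"; for i in 1; do
python3 -m inch '[[1,44,-40,0,0],[1,44,-40,0,0],[1,44,-40,0,0],[1,44,-40,0,0],[1,44,-40,0,0]]'
python3 -m inch '[[1,44,-40,0,0],[1,44,-40,0,0],[1,44,-40,0,0],[1,44,-40,0,0],[1,44,-40,0,0]]'
python3 -m inch '[[1,44,-40,0,0],[1,44,-40,0,0],[1,44,-40,0,0],[1,0,0,0,-0.18],[1,0,0,0,-0.18]]'
python3 -m inch '[[1,0,0,0,-0.18],[1,0,0,0,-0.18],[1,0,0,0,-0.18],[1,0,0,0,-0.18],[1,0,0,0,-0.18]]'
done; python3 -c "
from bench import ctrl; print(ctrl.get_state()['joint_positions'])"
```

```text
time: 0.72
position: [0.3852, -0.3153, 0.2179]
tool_rot: [-3.07, -0.645, 0.006]
ft_force: [1.0, 0.4, 0.2]
grip_width: 1.003
time: 1.35
position: [0.5076, -0.0343, 0.2173]
tool_rot: [-3.072, -0.643, 0.007]
ft_force: [1.0, -0.1, -0.4]
grip_width: 1.0
time: 1.98
position: [0.5809, 0.141, 0.2152]
tool_rot: [-2.895, -1.2, 0.008]
ft_force: [0.4, -0.6, -0.3]
grip_width: 1.003
time: 2.6
position: [0.5792, 0.1415, 0.2124]
tool_rot: [-2.044, -2.369, 0.008]
ft_force: [-1.0, 1.0, 0.3]
grip_width: 1.0
[ 0.45562236  0.3437833  -0.90892566  1.57030103  0.26506721  1.3717825
 -0.33272225]
```

```bash
cat >> h.py <<'E'
def go(x,y,z,ang=None):
    s=ctrl.get_state(); R=cv2.Rodrigues(np.array(s["tool_rot"]))[0]; p=s["position"]
    a=np.degrees(np.arctan2(R[1,0],R[0,0]))
    d=R.T@(np.array([x,y,z])-p)*1000
    tw=None if ang is None else round(np.radians((a-ang+180)%360-180),3)
    print("t",round(s["time"],2),"pos",p.round(4),"toolx",a.round(1),"shift",d.round(1),"twist",tw,"tilt",np.degrees(np.arccos(-R[2,2])).round(2),"F",s["ft_force"].round(1),"q",s["joint_positions"].round(2),"w",round(s["grip_width"]*87,1))
E
python3 -m inch '[[1,0,0,0,-0.17],[1,0,0,0,-0.17],[1,0,0,0,-0.17],[1,0,0,0,-0.17],[1,0,0,0,-0.17]]'
python3 -m inch '[[1,0,0,0,-0.17],[1,0,0,0,0]]'
python3 - <<'E'
from h import *
go(.6246,.2504,.12,157.2)
im=ctrl.get_image("wrist"); np.savez("w1.npz",**im); cv2.imwrite("pics/w1.png",im["color"][:,:,::-1])
print(im["K"][0,0],-im["R"].T@im["t"])
P=cloud(im);hsv=cv2.cvtColor(im["color"],cv2.COLOR_RGB2HSV)
m=(im["range_z"]>0)&(P[...,2]>.056)&(P[...,2]<.072)&(hsv[...,0]<25)&(hsv[...,1]>60)&(np.hypot(P[...,0]-.625,P[...,1]-.25)<.09)
Q=P[m]; print(len(Q),Q[:,2].mean(),*rect(Q))
E
```

```text
time: 3.22
position: [0.5777, 0.1402, 0.2099]
tool_rot: [-0.841, -3.009, 0.002]
ft_force: [-1.0, 0.3, -0.7]
grip_width: 0.999
time: 3.48
position: [0.5772, 0.1397, 0.2089]
tool_rot: [-0.576, -3.069, 0.0]
ft_force: [0.9, -0.6, 1.3]
grip_width: 1.0
t 3.48 pos [0.5772 0.1397 0.2089] toolx 158.7 shift [ -5.7 120.6  88.3] twist 0.027 tilt 1.1 F [ 0.9 -0.6  1.3] q [ 0.58  0.42 -1.1   1.57  0.37  1.4   0.65] w 87.0
341.64754823153396 [0.50381523 0.16947172 0.3732586 ]
3355 0.06396488839958309 [625.1 252.3] [ 24.1 118. ] 67.4
```

View pics/w1.png

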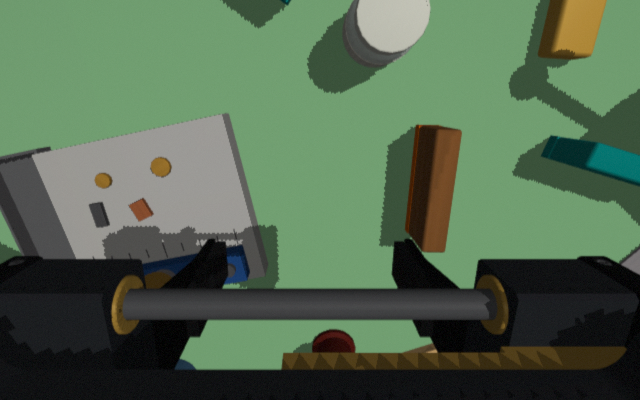

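The wrist view shows the brown scraper at about (433,188), upright and reachable, with the jar (387,20) and spool (333,340) clear of it. Two views put the scraper's top at z=64 mm and its centre at (625,251) mm.

```bash

python3 -m inch '[[1,-2,41,20,0.02],[1,-2,41,20,0],[1,-2,41,30,0],[1,0,0,0,0]]'
python3 -c "
from h import *; go(.625,.2515,.029,157.3)"
```

```text
time: 4.03
position: [0.6315, 0.2508, 0.1352]
tool_rot: [-0.639, -3.057, 0.006]
ft_force: [-0.8, -0.4, 0.8]
grip_width: 1.002
t 4.03 pos [0.6315 0.2508 0.1352] toolx 156.4 shift [  4.4  -1.1 106.3] twist -0.016 tilt 1.06 F [-0.8 -0.4  0.8] q [ 0.25  0.65 -0.98  1.43  0.53  1.36  0.41] w 87.1
```

```bash

python3 -m inch '[[1,2,0,27,-0.015],[1,2,-1,27,0],[1,0,0,25,0],[1,0,0,15,0],[1,0,0,0,0]]'
python3 -c "
from h import *; go(.625,.2515,.029,157.3)"
```

```text
time: 4.65
position: [0.6286, 0.2473, 0.0426]
tool_rot: [-0.638, -3.064, 0.009]
ft_force: [0.1, 0.1, 0.9]
grip_width: 1.001
t 4.65 pos [0.6286 0.2473 0.0426] toolx 156.5 shift [ 4.8  2.5 13.6] twist -0.015 tilt 0.76 F [0.1 0.1 0.9] q [ 0.24  0.72 -0.93  1.53  0.59  1.21  0.36] w 87.1
```

```bash

python3 -m inch '[[1,4,2,8,-0.015],[1,3,1,6,0],[-1,0,0,0,0],[-1,0,0,0,0],[-1,0,0,0,0]]' 25
python3 -m inch '[[-1,0,0,0,0],[-1,0,0,0,0],[-1,0,0,0,0]]'
python3 -c "
from h import *; go(.625,.2515,.029,157.3)"
```

```text
time: 5.28
position: [0.6246, 0.254, 0.0312]
tool_rot: [-0.617, -3.072, 0.005]
ft_force: [0.9, 0.3, 0.5]
grip_width: 0.745
time: 5.65
position: [0.6249, 0.2539, 0.0315]
tool_rot: [-0.617, -3.073, 0.005]
ft_force: [0.0, -0.8, 1.2]
grip_width: 0.4
t 5.65 pos [0.6249 0.2539 0.0315] toolx 157.3 shift [-1.  -2.2  2.5] twist -0.0 tilt 0.45 F [ 0.  -0.8  1.2] q [ 0.23  0.72 -0.93  1.55  0.61  1.19  0.36] w 34.8
```

```bash

python3 -m inch '[[-1,0,0,0,0],[-1,0,0,0,0],[-1,0,0,-20,0],[-1,0,0,-40,0],[-1,0,0,-40,0]]'
python3 -m inch '[[-1,0,0,0,0]]'
python3 -c "
from h import *; go(.5393,.0379,.125,170.3)"
```

```text
time: 6.28
position: [0.6234, 0.2526, 0.132]
tool_rot: [-0.615, -3.067, 0.011]
ft_force: [0.5, 0.2, -2.6]
grip_width: 0.274
time: 6.4
position: [0.6253, 0.2544, 0.1369]
tool_rot: [-0.616, -3.072, 0.004]
ft_force: [-0.6, 0.4, -1.8]
grip_width: 0.277
t 6.4 pos [0.6253 0.2544 0.1369] toolx 157.3 shift [  -4.2 -232.8   12.8] twist -0.226 tilt 0.49 F [-0.6  0.4 -1.8] q [ 0.26  0.63 -0.99  1.45  0.53  1.35  0.41] w 24.1
```

```bash

python3 -m inch '[[-1,-1,-45,0,0],[-1,-1,-45,0,0],[-1,-1,-45,0,0],[-1,-1,-45,0,0],[-1,0,-40,0,0]]'
python3 -m inch '[[-1,0,0,0,-0.11],[-1,0,0,0,-0.11],[-1,0,0,0,0]]'
python3 -c "
from h import *; go(.5393,.0379,.08,170.3)
im=ctrl.get_image('wrist'); np.savez('w2.npz',**im); cv2.imwrite('pics/w2.png',im['color'][:,:,::-1])"
```

```text
time: 7.02
position: [0.5397, 0.0482, 0.1351]
tool_rot: [-0.603, -3.071, 0.002]
ft_force: [0.2, 0.7, -1.4]
grip_width: 0.272
time: 7.4
position: [0.5367, 0.0417, 0.1328]
tool_rot: [-0.266, -3.114, 0.008]
ft_force: [1.6, 0.6, -2.8]
grip_width: 0.272
t 7.4 pos [0.5367 0.0417 0.1328] toolx 170.2 shift [-4.  -3.  52.8] twist -0.001 tilt 0.99 F [ 1.6  0.6 -2.8] q [ 0.86  0.38 -1.17  1.8   0.37  1.23  0.98] w 23.6
```

View pics/w2.png

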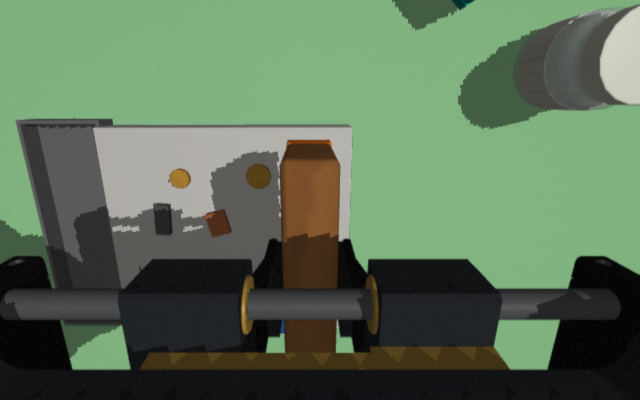

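The wrist view shows the blade (310,240) square to the slab and behind all four chips: discs at (180,178) and (258,176), copper at (218,223), steel at (163,219). I'll lower it now.

```bash

python3 -m inch '[[-1,-2,-1,25,0],[-1,-2,-1,25,0],[-1,0,0,10,0],[-1,0,0,5,0],[-1,0,0,0,0]]'
python3 -c "
from h import *; go(.5393,.0379,.0625,170.3)
im=dict(np.load('w2.npz'))
c,s=np.cos(np.radians(-9.7)),np.sin(np.radians(-9.7))
for u,v in [(180,178),(258,176),(218,223),(163,219)]:
  d=ray(im,u,v,.036)*1000-[555.8,-31.9,0]; print((d[0]*c+d[1]*s).round(),(-d[0]*s+d[1]*c).round())"
```

```text
time: 8.07
position: [0.5398, 0.0409, 0.0669]
tool_rot: [-0.274, -3.114, 0.008]
ft_force: [0.5, -0.3, -1.5]
grip_width: 0.276
t 8.07 pos [0.5398 0.0409 0.0669] toolx 169.9 shift [-0.1 -3.   4.4] twist -0.006 tilt 0.91 F [ 0.5 -0.3 -1.5] q [ 0.79  0.46 -1.1   1.86  0.46  1.12  0.92] w 24.0
-52.0 -32.0
-54.0 29.0
-15.0 -5.0
-18.0 -50.0
```

```bash

python3 -m inch '[[-1,0,-1,4,0],[-1,0,-1,1,0],[-1,0,0,0,0]]'
python3 -c "
from h import *; go(.5393,.0379,.0625,170.3)"
```

```text
time: 8.45
position: [0.5404, 0.0389, 0.063]
tool_rot: [-0.275, -3.117, 0.008]
ft_force: [-0.1, -0.3, -1.6]
grip_width: 0.274
t 8.45 pos [0.5404 0.0389 0.063 ] toolx 169.9 shift [ 0.9 -1.2  0.6] twist -0.007 tilt 0.78 F [-0.1 -0.3 -1.6] q [ 0.79  0.47 -1.1   1.86  0.46  1.12  0.92] w 23.8
```

```bash

python3 -m inch '[[-1,0,-11,0.5,0],[-1,0,-11,0,0],[-1,0,-11,0,0],[-1,0,-11,0,0],[-1,0,-11,0,0]]'
python3 -c "
from h import *; go(.5115,-.1259,.0625,170.3)"
```

```text
time: 9.07
position: [0.5303, -0.0194, 0.0632]
tool_rot: [-0.276, -3.117, 0.009]
ft_force: [-1.0, 0.3, -2.3]
grip_width: 0.273
t 9.07 pos [ 0.5303 -0.0194  0.0632] toolx 169.9 shift [  -0.2 -108.2    1.4] twist -0.007 tilt 0.76 F [-1.   0.3 -2.3] q [ 0.92  0.44 -1.11  1.89  0.44  1.1   1.03] w 23.8
```

```bash

python3 -m inch '[[-1,0,-11,0.3,0],[-1,0,-11,0.3,0],[-1,0,-11,0,0],[-1,0,-11,0,0],[-1,0,-11,0,0]]'
python3 -c "
from h import *; go(.5115,-.1259,.0625,170.3)
im=ctrl.get_image('wrist'); np.savez('w3.npz',**im); cv2.imwrite('pics/w3.png',im['color'][:,:,::-1])"
```

```text
time: 9.7
position: [0.5199, -0.0774, 0.063]
tool_rot: [-0.276, -3.117, 0.008]
ft_force: [1.4, 0.1, -1.5]
grip_width: 0.276
t 9.7 pos [ 0.5199 -0.0774  0.063 ] toolx 169.9 shift [ -0.3 -49.2   0.8] twist -0.007 tilt 0.75 F [ 1.4  0.1 -1.5] q [ 1.04  0.42 -1.11  1.9   0.43  1.1   1.15] w 24.0
```

View pics/w3.png

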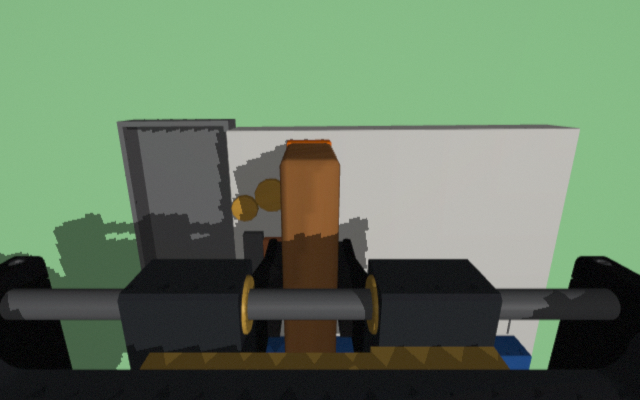

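The chips are ahead of the blade (discs at (268,195) and (244,208), steel at (253,245), copper behind it), and the slab behind is clean. I'll continue past the edge.

```bash

python3 -m inch '[[-1,0,-11,0.3,0],[-1,0,-11,0.3,0],[-1,0,-11,0,0],[-1,0,-11,0,0],[-1,0,-6,0,0]]'
python3 -c "
from h import *; go(.5115,-.1259,.0625,170.3)
im=ctrl.get_image('top'); np.savez('t2.npz',**im); cv2.imwrite('pics/t2.png',cv2.resize(im['color'][150:280,260:460,::-1],None,fx=4,fy=4))"
```

```text
time: 10.38
position: [0.5103, -0.1322, 0.0627]
tool_rot: [-0.279, -3.117, 0.011]
ft_force: [-0.0, 1.6, -1.8]
grip_width: 0.273
t 10.38 pos [ 0.5103 -0.1322  0.0627] toolx 169.8 shift [-0.1  6.4  0.2] twist -0.009 tilt 0.8 F [-0.   1.6 -1.8] q [ 1.14  0.42 -1.1   1.9   0.43  1.1   1.25] w 23.8
```

View pics/t2.png

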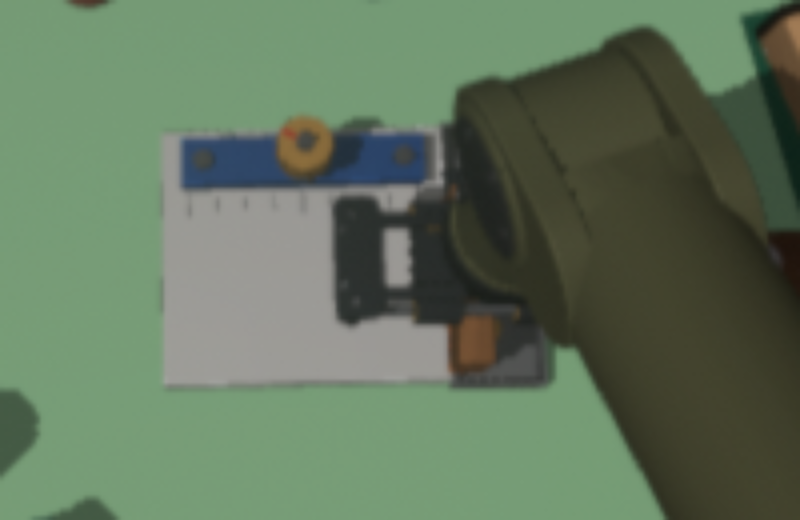

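```bash

python3 -m inch '[[-1,0,0,-40,0],[-1,0,0,-50,0],[-1,0,40,-5,0],[-1,0,45,0,0],[-1,0,45,0,0]]'
python3 -m inch '[[-1,0,0,0,0]]'
python3 -c "
from h import *; go(.610,.200,.15,160)
im=ctrl.get_image('wrist'); np.savez('w4.npz',**im); cv2.imwrite('pics/w4.png',im['color'][:,:,::-1])"
```

```text
time: 11.05
position: [0.5352, -0.0066, 0.1592]
tool_rot: [-0.296, -3.115, 0.012]
ft_force: [-0.1, -0.2, -1.8]
grip_width: 0.275
time: 11.18
position: [0.5352, -0.0011, 0.1598]
tool_rot: [-0.283, -3.117, 0.008]
ft_force: [-0.4, -1.4, -2.0]
grip_width: 0.274
t 11.18 pos [ 0.5352 -0.0011  0.1598] toolx 169.6 shift [-37.4 211.3   8.1] twist 0.168 tilt 0.72 F [-0.4 -1.4 -2. ] q [ 0.98  0.34 -1.2   1.78  0.33  1.27  1.08] w 23.9
```

View pics/w4.png

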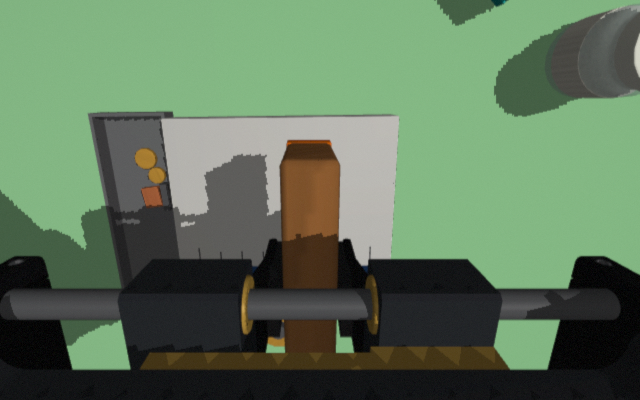

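Three chips are visible in the gutter at (145,158), (157,175) and (151,196). The steel one should be in the shadow there, so I'll check by depth.

```bash

python3 -c "
from h import *
c,s=np.cos(np.radians(-9.7)),np.sin(np.radians(-9.7))
im=dict(np.load('w4.npz')); P=cloud(im)*1000; d=P-[555.8,-31.9,0]
J=np.stack([d[...,0]*c+d[...,1]*s,-d[...,0]*s+d[...,1]*c,P[...,2]],-1)
g=(im['range_z']>0)&(abs(J[...,0])<88)&(J[...,1]>-160)&(J[...,1]<-106)
print('floor',np.median(J[g][:,2]))
for n,m in(('gutter',g&(J[...,2]>6)&(J[...,2]<18)),('slab',(im['range_z']>0)&(abs(J[...,0]+30)<55)&(abs(J[...,1]+50)<48)&(J[...,2]>33.5)&(J[...,2]<45))):
  k,l,st,ce=cv2.connectedComponentsWithStats(m.astype(np.uint8),connectivity=4)
  for i in range(1,k):
    if st[i,4]>25: print(n,st[i,4],ce[i].round(),J[l==i].mean(0).round(1),*rect(J[l==i]/1000))
cr=im['color'][100:300,80:300,::-1].astype(float); cv2.imwrite('pics/w4b.png',cv2.resize(np.clip(cr*2.2,0,255).astype(np.uint8),None,fx=3,fy=3))
"
```

```text
floor 4.021140090403956
gutter 1227 [154. 181.] [ -32.3 -120.4   10.6] [ -34.1 -121.3] [59.3 27.9] 2.4
```

View pics/w4b.png

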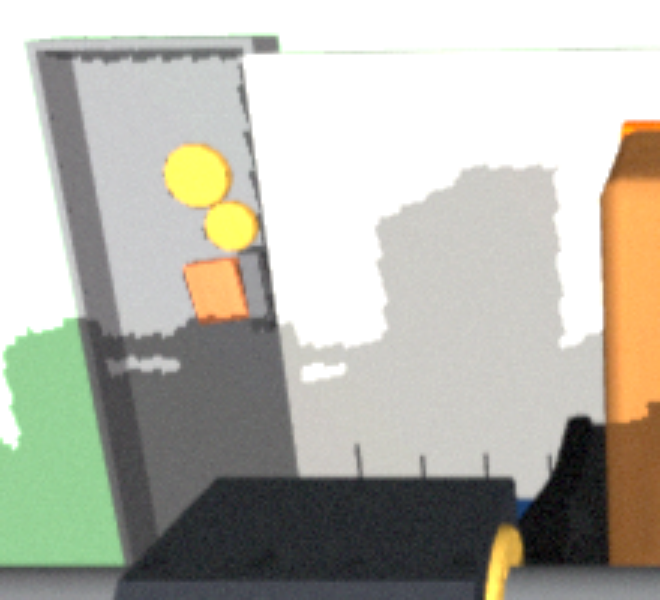

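```bash

python3 -c "
from h import *
c,s=np.cos(np.radians(-9.7)),np.sin(np.radians(-9.7))
im=dict(np.load('w4.npz')); P=cloud(im)*1000; d=P-[555.8,-31.9,0]
print(P[188:206:4,150:176:2,2].round(0)); print((-d[...,0]*s+d[...,1]*c)[196,150:176:2].round(0))"
```

```text
[[10.  9.  9. 10.  7. 16. 16. 16. 15. 11. 30. 31. 32.]
 [10. 10. 11.  9.  9.  5. 16. 16. 16. 12.  7. 31. 31.]
 [10.  9.  9. 12. 10.  8. 15. 15. 16. 14.  9. 30. 30.]
 [10. 10. 10. 10.  8. 10. 17. 17. 16. 15. 13. 31. 30.]
 [10.  9. 10. 10. 10. 11.  8. 16. 15. 15. 13. 30. 31.]]
[-127. -125. -123. -120. -119. -118. -113. -111. -108. -108. -108.  -97.
  -95.]
```

```bash

python3 -m inch '[[-1,-6,42,0,0],[-1,-6,42,0,0],[-1,-6,42,0,0],[-1,-6,42,0,0],[-1,-6,38,0,0]]'
python3 -m inch '[[-1,0,0,0,0.09],[-1,0,0,0,0.08],[-1,0,0,0,0]]'
python3 -c "
from h import *; go(.610,.200,.034,160)"
```

```text
time: 11.85
position: [0.608, 0.1818, 0.1536]
tool_rot: [-0.321, -3.111, 0.026]
ft_force: [0.8, -0.5, -1.0]
grip_width: 0.274
time: 12.22
position: [0.6086, 0.1817, 0.1516]
tool_rot: [-0.589, -3.07, 0.027]
ft_force: [-0.6, -0.7, -1.3]
grip_width: 0.274
t 12.22 pos [0.6086 0.1817 0.1516] toolx 158.3 shift [  4.   19.8 117.3] twist -0.03 tilt 1.35 F [-0.6 -0.7 -1.3] q [ 0.41  0.56 -1.03  1.53  0.48  1.35  0.52] w 23.9
```

The steel strip stands on edge against the gutter wall (top z≈16 mm, y≈-110), so all four chips are in. I'll set the scraper down now.

```bash

python3 -m inch '[[-1,1,10,30,-0.03],[-1,1,6,35,0],[-1,0,0,30,0],[-1,0,0,15,0],[-1,0,0,0,0]]'
python3 -c "
from h import *; go(.610,.200,.032,160)"
```

```text
time: 12.85
position: [0.6136, 0.1885, 0.038]
tool_rot: [-0.546, -3.079, 0.031]
ft_force: [0.5, -0.3, -1.3]
grip_width: 0.273
t 12.85 pos [0.6136 0.1885 0.038 ] toolx 159.9 shift [7.3 9.7 5.9] twist -0.002 tilt 1.41 F [ 0.5 -0.3 -1.3] q [ 0.35  0.67 -0.96  1.62  0.59  1.19  0.48] w 23.8
```

```bash

python3 -m inch '[[-1,0,0,3,0],[-1,0,0,2.5,0],[-1,0,0,0,0]]'
python3 -m inch '[[-1,0,0,2,0],[-1,0,0,0,0]]'
```

```text
time: 13.22
position: [0.6156, 0.1886, 0.0353]
tool_rot: [-0.547, -3.083, 0.028]
ft_force: [-0.4, -0.2, -1.5]
grip_width: 0.277
time: 13.48
position: [0.616, 0.1888, 0.034]
tool_rot: [-0.547, -3.084, 0.028]
ft_force: [0.8, -0.1, -1.3]
grip_width: 0.273
```

```bash

python3 -m inch '[[-1,0,0,2,0],[-1,0,0,1,0],[-1,0,0,0,0]]'
python3 -m inch '[[-1,0,0,1.5,0],[-1,0,0,0,0]]'
```

```text
time: 13.85
position: [0.6161, 0.1889, 0.0317]
tool_rot: [-0.547, -3.085, 0.028]
ft_force: [-0.3, -0.4, -1.4]
grip_width: 0.274
time: 14.1
position: [0.6163, 0.1891, 0.0317]
tool_rot: [-0.547, -3.086, 0.029]
ft_force: [0.4, 0.2, -2.3]
grip_width: 0.272
```

```bash

python3 -m inch '[[-1,0,0,1.5,0],[-1,0,0,0,0],[0,0,0,0,0],[0,0,0,0,0],[0,0,0,0,0]]'
python3 -m inch '[[0.4,0,0,0,0],[0.4,0,0,0,0],[0.4,0,0,-20,0],[0.4,0,0,-50,0],[0.4,0,0,-50,0]]'
python3 -m inch '[[0.4,0,0,-30,0],[0.4,0,0,0,0]]'
python3 - <<'E'
from h import *
go(.6189,-.0427,.15,None)
P_=[]
im=ctrl.get_image('top'); np.savez('t3.npz',**im); P=cloud(im)
m=(im['range_z']>0)&(abs(P[...,2]-.064)<.008)&(np.hypot(P[...,0]-.616,P[...,1]-.189)<.08)
print(m.sum(),*rect(P[m]) if m.sum()>10 else '')
im=ctrl.get_image('wrist'); np.savez('w5.npz',**im); cv2.imwrite('pics/w5.png',im['color'][:,:,::-1])
E
```

```text
time: 14.72
position: [0.6168, 0.1892, 0.031]
tool_rot: [-0.547, -3.086, 0.029]
ft_force: [0.4, 0.7, 0.8]
grip_width: 0.478
time: 15.35
position: [0.6159, 0.1903, 0.1523]
tool_rot: [-0.545, -3.08, 0.032]
ft_force: [0.5, 0.2, 0.3]
grip_width: 0.699
time: 15.6
position: [0.6186, 0.1933, 0.191]
tool_rot: [-0.546, -3.09, 0.024]
ft_force: [0.3, -0.1, -0.6]
grip_width: 0.701
t 15.6 pos [0.6186 0.1933 0.191 ] toolx 160.0 shift [ -81.2 -220.9   44.5] twist None tilt 0.91 F [ 0.3 -0.1 -0.6] q [ 0.39  0.55 -1.05  1.46  0.48  1.42  0.55] w 61.0
0
```

View pics/w5.png

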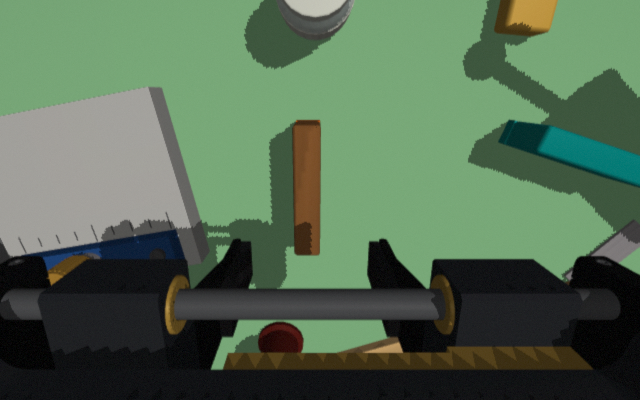

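The scraper stands upright by itself at (307,188), clear of the jig. Next is the cap; I'll approach and measure it from the wrist camera.

```bash

python3 -m inch '[[0.7,-15,-37,0,0],[0.7,-15,-37,0,0],[0.7,-15,-37,0,0],[0.7,-10,-32,0,0],[0.7,0,0,0,0]]'
python3 - <<'E'
from h import *
go(.6189,-.0427,.15,160)
for n in('wrist','top'):
    im=ctrl.get_image(n); P=cloud(im); np.savez(n+'6.npz',**im)
    m=(im['range_z']>0)&(P[...,2]>.092)&(P[...,2]<.110)&(np.hypot(P[...,0]-.619,P[...,1]+.043)<.03)
    hsv=cv2.cvtColor(im['color'],cv2.COLOR_RGB2HSV); m&=(hsv[...,1]>60)
    if m.sum()>20:
        c,r=cv2.minEnclosingCircle((P[m][:,:2]*1000).astype(np.float32)); print(n,m.sum(),np.round(c,1),round(r,1),np.median(P[m][:,2]))
    if n=='wrist': cv2.imwrite('pics/w6.png',im['color'][:,:,::-1])
im=dict(np.load('t3.npz')); P=cloud(im)
m=(im['range_z']>0)&(abs(P[...,2]-.101)<.006)&(np.hypot(P[...,0]-.619,P[...,1]+.043)<.025)
print(m.sum(),cv2.minEnclosingCircle((P[m][:,:2]*1000).astype(np.float32)), np.median(P[m][:,2]))
E
```

```text
time: 16.32
position: [0.6157, 0.0334, 0.1821]
tool_rot: [-0.539, -3.074, 0.033]
ft_force: [-0.7, 0.1, -0.6]
grip_width: 0.849
t 16.32 pos [0.6157 0.0334 0.1821] toolx 160.1 shift [-29.5 -69.6  33.3] twist 0.002 tilt 1.7 F [-0.7  0.1 -0.6] q [ 0.68  0.49 -1.06  1.54  0.44  1.39  0.81] w 73.9
wrist 1174 [618.1 -40.3] 19.5 0.09950851452986645
147 ((618.5263671875, -41.78953170776367), 19.473066329956055) 0.09972639143476716
```

View pics/w6.png

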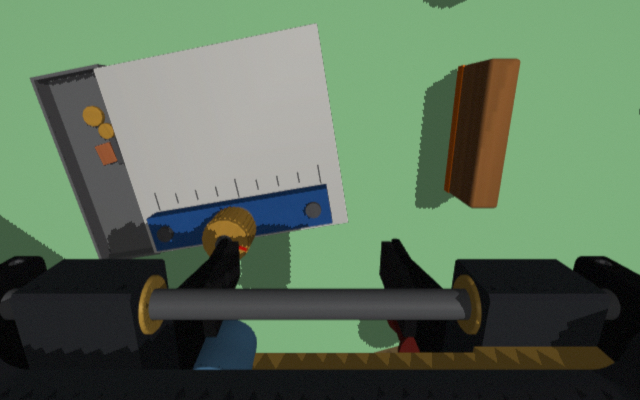

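The wrist view shows the cap at (230,230) with its red mark at (244,248). Two views put its centre at (618.5,-42) mm and its top at z≈99.6 mm, so its centre is about 82 mm up.

```bash

python3 -m inch '[[0.6,-14,-35,5,0],[0.6,-14,-34,5,0],[0.6,0,0,0,0]]'
python3 -c "
from h import *; go(.6185,-.042,.125,160)"
```

```text
time: 16.8
position: [0.6176, -0.0312, 0.1722]
tool_rot: [-0.514, -3.076, 0.024]
ft_force: [0.4, 1.5, -0.1]
grip_width: 0.8
t 16.8 pos [ 0.6176 -0.0312  0.1722] toolx 161.0 shift [-5.3 -9.  47.3] twist 0.018 tilt 1.57 F [ 0.4  1.5 -0.1] q [ 0.78  0.5  -1.05  1.55  0.45  1.37  0.93] w 69.6
```

```bash

python3 -m inch '[[0.6,-4,-8,20,0],[0.6,-1,-2,22,0],[0.6,0,0,0,0]]'
python3 -c "
from h import *; go(.6185,-.042,.066,160)"
```

```text
time: 17.18
position: [0.6171, -0.0371, 0.1268]
tool_rot: [-0.501, -3.077, 0.021]
ft_force: [-0.4, -0.6, -0.3]
grip_width: 0.795
t 17.18 pos [ 0.6171 -0.0371  0.1268] toolx 161.5 shift [-4.2 -3.2 60.8] twist 0.026 tilt 1.59 F [-0.4 -0.6 -0.3] q [ 0.78  0.54 -1.03  1.6   0.48  1.3   0.92] w 69.1
```

```bash

python3 -m inch '[[0.6,-3,-4,20,0],[0.6,-1,0,20,0],[0.6,0,0,15,0],[0.6,0,0,0,0]]'
python3 -c "
from h import *; go(.6185,-.042,.066,160)"
```

```text
time: 17.68
position: [0.618, -0.0411, 0.0677]
tool_rot: [-0.497, -3.077, 0.02]
ft_force: [0.6, 0.6, -0.3]
grip_width: 0.8
t 17.68 pos [ 0.618  -0.0411  0.0677] toolx 161.6 shift [-0.8 -0.6  1.7] twist 0.029 tilt 1.6 F [ 0.6  0.6 -0.3] q [ 0.76  0.6  -0.98  1.65  0.53  1.21  0.9 ] w 69.6
```

```bash

python3 -m inch '[[-1,0,0,1,0],[-1,0,0,0,0],[-1,0,0,0,0],[-1,0,0,0,0],[-1,0,0,0,0]]' 20
python3 -m inch '[[-1,0,0,0,0],[-1,0,0,0,0],[-1,0,0,0,0],[-1,0,0,0,0]]'
python3 -c "
from h import *; go(.6185,-.042,.066,160); print(ctrl.get_state()['torque'])"
```

```text
time: 18.3
position: [0.6192, -0.0413, 0.0684]
tool_rot: [-0.498, -3.08, 0.02]
ft_force: [0.6, -0.4, -2.3]
grip_width: 0.433
time: 18.8
position: [0.6192, -0.0413, 0.0684]
tool_rot: [-0.498, -3.079, 0.02]
ft_force: [-0.5, -0.7, -0.4]
grip_width: 0.432
t 18.8 pos [ 0.6192 -0.0413  0.0684] toolx 161.6 shift [ 0.4 -0.8  2.5] twist 0.028 tilt 1.46 F [-0.5 -0.7 -0.4] q [ 0.76  0.6  -0.98  1.65  0.53  1.21  0.9 ] w 37.6
[ 0.15196481 -0.19036006  0.00123269]
```

```bash

cat > s.py <<'E'
from h import *
go(.6188,-.0415,.066); print("torque",ctrl.get_state()["torque"].round(3))
E
python3 -m inch '[[-1,0,0,0.2,0.12],[-1,0,0,0.2,0.12],[-1,0,0,0.2,0.12],[-1,0,0,0.2,0.12],[-1,0,0,0.2,0.12]]'; python3 s.py
python3 -m inch '[[-1,0,0,0.2,0.12],[-1,0,0,0.2,0.12],[-1,0,0,0.2,0.12]]'; python3 s.py
```

```text
time: 19.42
position: [0.6188, -0.0419, 0.0678]
tool_rot: [-1.414, -2.785, 0.031]
ft_force: [-1.1, -1.1, 0.5]
grip_width: 0.434
t 19.43 pos [ 0.6188 -0.0419  0.0678] toolx 126.1 shift [0.3 0.2 1.8] twist None tilt 1.51 F [-1.1 -1.1  0.5] q [ 0.68  0.54 -0.86  1.65  0.45  1.18  0.33] w 37.8
torque [ 0.16  -0.229  0.108]
time: 19.8
position: [0.6185, -0.0421, 0.0675]
tool_rot: [-1.907, -2.479, 0.036]
ft_force: [-1.6, -1.2, 0.0]
grip_width: 0.43
t 19.8 pos [ 0.6185 -0.0421  0.0675] toolx 104.9 shift [0.5 0.5 1.5] twist None tilt 1.54 F [-1.6 -1.2  0. ] q [ 0.63  0.52 -0.79  1.66  0.4   1.16 -0.01] w 37.4
torque [ 0.05  -0.178  0.057]
```

```bash

python3 -m inch '[[-1,0,0,0.2,0.12],[-1,0,0,0.2,0.12]]'; python3 s.py
python3 -m inch '[[-1,0,0,0.2,0.12],[-1,0,0,0.2,0.12]]'; python3 s.py
```

```text
time: 20.05
position: [0.6182, -0.0447, 0.0674]
tool_rot: [-2.201, -2.23, 0.045]
ft_force: [-1.6, -5.8, 1.8]
grip_width: 0.432
t 20.05 pos [ 0.6182 -0.0447  0.0674] toolx 90.8 shift [3.2 0.7 1.3] twist None tilt 1.7 F [-1.6 -5.8  1.8] q [ 0.6   0.5  -0.74  1.66  0.38  1.16 -0.23] w 37.5
torque [-1.264  0.146  0.494]
time: 20.3
position: [0.6162, -0.049, 0.0675]
tool_rot: [-2.464, -1.945, 0.058]
ft_force: [-5.0, -3.0, 4.2]
grip_width: 0.429
t 20.3 pos [ 0.6162 -0.049   0.0675] toolx 76.6 shift [7.9 0.8 1.2] twist None tilt 2.13 F [-5.  -3.   4.2] q [ 0.57  0.49 -0.69  1.66  0.35  1.15 -0.46] w 37.3
torque [-0.66   0.884  0.493]
```

The torque rose from 0.06 to 0.49 N m between tool yaw 105° and 91°, so the cap hit its stop and the pads slipped sideways by 8 mm. I'll open, recentre and regrip to confirm the stop.

```bash

python3 -m inch '[[0.4,0,0,0,0],[0.4,0,0,0,0],[0.4,0,0,0,0],[0.4,5,0,0,0],[0.4,3,1,0,0]]'
python3 -m inch '[[0.4,0,0,0,0]]'; python3 s.py
```

```text
time: 20.92
position: [0.6198, -0.0399, 0.0675]
tool_rot: [-2.46, -1.951, 0.055]
ft_force: [-0.7, -0.1, 0.3]
grip_width: 0.696
time: 21.05
position: [0.62, -0.0393, 0.0675]
tool_rot: [-2.459, -1.952, 0.055]
ft_force: [-0.8, -0.3, 0.0]
grip_width: 0.697
t 21.05 pos [ 0.62   -0.0393  0.0675] toolx 76.9 shift [-2.4 -0.6  1.6] twist None tilt 2.0 F [-0.8 -0.3  0. ] q [ 0.55  0.49 -0.69  1.65  0.36  1.15 -0.47] w 60.7
torque [-0.015 -0.087 -0.008]
```

```bash

python3 -m inch '[[0.4,-2,0,0.5,0],[-1,0,0,0,0],[-1,0,0,0,0],[-1,0,0,0,0],[-1,0,0,0,0]]' 20
python3 -m inch '[[-1,0,0,0,0],[-1,0,0,0,0],[-1,0,0,0,0]]'; python3 s.py
python3 -m inch '[[-1,0,0,0,0.05]]'; python3 s.py
python3 -m inch '[[-1,0,0,0,0.05]]'; python3 s.py
```

```text
time: 21.68
position: [0.618, -0.0414, 0.0669]
tool_rot: [-2.458, -1.95, 0.059]
ft_force: [-0.9, 0.6, 1.4]
grip_width: 0.433
time: 22.05
position: [0.618, -0.0414, 0.0669]
tool_rot: [-2.458, -1.95, 0.059]
ft_force: [-2.0, -0.1, 3.3]
grip_width: 0.434
t 22.05 pos [ 0.618  -0.0414  0.0669] toolx 76.9 shift [0.1 0.8 0.9] twist None tilt 2.16 F [-2.  -0.1  3.3] q [ 0.55  0.49 -0.69  1.66  0.35  1.16 -0.47] w 37.7
torque [0.051 0.216 0.018]
time: 22.18
position: [0.6179, -0.0419, 0.0669]
tool_rot: [-2.507, -1.889, 0.06]
ft_force: [-3.6, -1.5, 1.9]
grip_width: 0.433
t 22.18 pos [ 0.6179 -0.0419  0.0669] toolx 74.0 shift [0.7 0.8 0.9] twist None tilt 2.21 F [-3.6 -1.5  1.9] q [ 0.55  0.49 -0.68  1.66  0.35  1.15 -0.51] w 37.7
torque [-0.341  0.385  0.448]
time: 22.3
position: [0.6175, -0.0428, 0.067]
tool_rot: [-2.556, -1.826, 0.063]
ft_force: [-1.9, -1.9, 2.9]
grip_width: 0.436
t 22.3 pos [ 0.6175 -0.0428  0.067 ] toolx 71.1 shift [1.7 0.9 0.9] twist None tilt 2.3 F [-1.9 -1.9  2.9] q [ 0.54  0.48 -0.67  1.66  0.35  1.15 -0.56] w 38.0
torque [-0.353  0.413  0.48 ]
```

The stop is confirmed: the torque goes to 0.45–0.48 N m at once. I'll back off from tool yaw 71.1° to 161°.

```bash

python3 -m inch '[[-1,0,0,-0.15,-0.15],[-1,0,0,-0.15,-0.15],[-1,0,0,-0.15,-0.15],[-1,0,0,-0.15,-0.15],[-1,0,0,-0.15,-0.15]]' 25; python3 s.py
python3 -m inch '[[-1,0,0,-0.15,-0.15],[-1,0,0,-0.15,-0.15],[-1,0,0,-0.15,-0.15],[-1,0,0,-0.15,-0.15],[-1,0,0,0,0]]'; python3 s.py
```

```text
time: 22.92
position: [0.619, -0.0427, 0.0677]
tool_rot: [-1.673, -2.644, 0.055]
ft_force: [-1.5, -0.8, 0.2]
grip_width: 0.432
t 22.93 pos [ 0.619  -0.0427  0.0677] toolx 115.4 shift [1.2 0.4 1.7] twist None tilt 2.11 F [-1.5 -0.8  0.2] q [ 0.64  0.53 -0.82  1.65  0.43  1.18  0.15] w 37.5
torque [ 0.251 -0.29  -0.103]
time: 23.55
position: [0.6196, -0.0419, 0.0682]
tool_rot: [-0.789, -3.019, 0.04]
ft_force: [-2.3, -0.8, 1.5]
grip_width: 0.431
t 23.55 pos [ 0.6196 -0.0419  0.0682] toolx 150.7 shift [0.9 0.  2.2] twist None tilt 1.93 F [-2.3 -0.8  1.5] q [ 0.72  0.58 -0.94  1.65  0.51  1.2   0.72] w 37.5
torque [0.23  0.113 0.022]
```

```bash

python3 -m inch '[[-1,0,0,-0.1,-0.1],[-1,0,0,-0.1,-0.08],[-1,0,0,0,0],[-1,0,0,0,0]]'; python3 s.py
python3 - <<'E'
from h import *
np.savez('w7.npz',**ctrl.get_image('wrist')); np.savez('s7.npz',**ctrl.get_image('scene'))
np.savez('t7.npz',**ctrl.get_image('top'))
C=np.array([.6187,-.042])
for n in('w5','wrist6','top0','scene0','t2','t3','w7','s7','t7'):
    im=dict(np.load(n+'.npz')); hsv=cv2.cvtColor(im['color'],cv2.COLOR_RGB2HSV).astype(int)
    u,v=proj(im,[*C,.1]); yy,xx=np.mgrid[:400,:640]
    m=((hsv[...,0]<7)|(hsv[...,0]>172))&(hsv[...,1]>150)&(hsv[...,2]>60)&(np.hypot(xx-u,yy-v)<(45 if n[0]=='w' else 9))
    if m.sum()<1: print(n,'none'); continue
    p=ray(im,xx[m].mean(),yy[m].mean(),.100)[:2]-C
    print(n,m.sum(),(p*1000).round(1),np.degrees(np.arctan2(p[1],p[0])).round(0))
im=dict(np.load('w7.npz')); a=im['color'][:,:,::-1]
b=dict(np.load('s7.npz'))['color'][150:250,250:410,::-1]
cv2.imwrite('pics/w7.png',np.vstack([cv2.resize(a,(480,300)),cv2.resize(b,(480,300))]))
E
```

```text
time: 24.05
position: [0.6197, -0.0416, 0.0683]
tool_rot: [-0.526, -3.073, 0.036]
ft_force: [-1.8, -0.6, 1.6]
grip_width: 0.429
t 24.05 pos [ 0.6197 -0.0416  0.0683] toolx 160.6 shift [ 0.9 -0.1  2.4] twist None tilt 1.89 F [-1.8 -0.6  1.6] q [ 0.74  0.6  -0.97  1.65  0.53  1.21  0.87] w 37.3
torque [0.267 0.074 0.038]
w5 none
wrist6 24 [ 8.4 12.8] 57.0
top0 none
scene0 none
t2 none
t3 none
w7 151 [ 2.1 13.8] 81.0
s7 none
t7 none
```

View pics/w7.png

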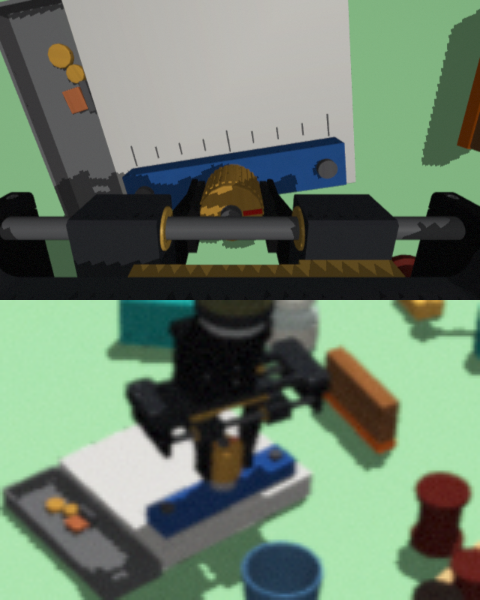

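The cap is gripped, and its red mark has gone from 57° to 81°. That is 24° past its start, which agrees with a start of about 1.15 rad (stop found at 1.0–1.24) and a final 1.56 rad. The chips are in the gutter and the scraper is upright, so I'm handing in.

```bash
python3 -c "
from bench import ctrl; print(ctrl.close_job())"
```

```text
the job is handed in; nothing more can be done
None
```

I finished the job and handed it in at about 24 s of robot time; the hand-in gives no verdict.

- **Chips:** I wiped all four into the gutter in one pass with the scraper. Three lie flat. The steel strip stands on edge against the gutter wall, with its top about 16 mm above the bench. I saw it there right after the wipe, but the last pictures show only the other three.
- **Scraper:** It stands upright on the bench to the left of the jig, let go and well clear of it. The last pictures confirm this. A depth check from the top camera returned nothing because the arm blocked the view.
- **Cap:** I screwed it down until the torque jumped from 0.06 to about 0.49 N m. The pads slipped about 8 mm at the stop, so I recentred, regripped and felt the stop again. I then backed the cap off 89.5° (1.56 rad) by tool yaw. The red mark's net shift of 24° from its start agrees with that.
- **Grip:** The gripper still holds the cap with a set force of 25 N, and its grasp point is about 6 mm from the cap's centre.
- **Bystanders:** I made no contact with any of them that I saw, but did not re-measure where they stand.

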